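Point out the fault for the repair film

TASK

Film the fault on this repair bench: press the large button on the grey control box to start the camera, leaving the small button alone. Then point straight down with the fingertips at the tallest capacitor can (on the board with the transformer), one to three centimetres above its top, still for about three seconds, and then in the same way at the middle of the ring-shaped copper coil on the other board, and finish while still pointing there. Do not touch the boards or anything on them, and leave everything else lying as it is.

Things in the scene. Friction and masses are not known exactly. Their poses are not given: they have to be found in the camera images.
- rec (a joint): large push button, round, 36 mm across, on the grey control box (85 x 115 x 35 mm, screwed to the bench): it starts the camera. 0 = up, 0.006 m = fully down; pressed straight down against a spring, 4 N at the bottom; springs back. It counts as pressed from 0.004 m
- rec_top (a point): centre of the top face of the large button (it moves with the button), 57 mm above the bench when up; the z axis is up
- stop (a joint): small push button, round, 16 mm across, 58 mm beside the large one on the same control box: it must not be pressed (0 = up, 0.005 m = fully down, 3 N)
- stop_top (a point): centre of the top face of the small button, 56 mm above the bench
- power_board: loose green circuit board, 150 x 110 mm, its top face 12 mm above the bench on four brass feet; it carries a transformer (dark steel block with copper winding, top 42 mm above the bench) and three black capacitor cans: one tall and thick, two short (22 mm across, 25 mm tall). Origin: centre of the board at bench height, x along the 150 mm side, z up
- cap_top (a point): centre of the top face of the tallest capacitor can on the power board: upright cylinder 32 mm across and 45 mm tall, so its top is 57 mm above the bench. In the power board's frame at x 35, y -25 mm. The nearest short can is 40 mm away, and every part on this board is lower
- coil_board: loose green circuit board, 150 x 110 mm, its top face 12 mm above the bench on four brass feet; it carries a ring-shaped copper coil lying flat, a finned aluminium heatsink (top 40 mm above the bench), and a grey terminal block. Origin: centre of the board at bench height, x along the 150 mm side, z up
- coil_top (a point): the middle of the ring-shaped copper coil, at the height of its top: the coil is 48 mm across and 20 mm tall, its top 32 mm above the bench. In the coil board's frame at x -35, y 20 mm
- standoff: bystander, loose: brass standoff, 12 mm across, 32 mm tall, standing on the coil board; origin at its underside
- fuse: bystander, loose: white spare fuse, 30 x 9 x 9 mm, lying on the power board; origin at its underside
- screwdriver: bystander, loose: screwdriver with yellow handle, lying near the robot; origin at its underside
- cutters: bystander, loose: side cutters with orange handles, about 150 mm long, lying near the robot; origin at its underside
- flux_jar: bystander, loose: jar, 48 mm across, 55 mm tall, beyond the boards; origin at its underside
- screw_dish: bystander, loose: steel dish, 80 mm across, 22 mm tall, beyond the boards; origin at its underside
- bracket: bystander, loose: dark perforated steel plate, 120 x 70 x 4 mm, on the right of the bench; origin at its underside
- pump: bystander, loose: black desoldering pump, about 195 mm long, 20 mm thick, lying on the left of the bench; origin at its underside

How it is judged:
By the outcome, as a careful person would: the job done as asked, in the order asked, and still so for the second after the job is handed in, with the robot touching nothing.
It also fails if it takes over 54 s, if anything falls off the work surface, if the arm or the gripper's body presses on something with over 40 N, if the wrist force passes 120 N, or if a joint passes its speed limit or range.

ROBOT

A 6-joint arm with a two-finger parallel gripper is mounted at the origin on the work surface. World frame = base frame: x ahead of the robot, y to its left, z up, the work surface at z = 0. Lengths are in m, angles in rad, forces in N, time in s.
With the tool pointing down it reaches from about 0.35 to 0.775 m from the base axis. Payload 7.3 kg.
Tool frame: the origin (TCP) lies between the finger pads, 19 mm behind the fingertips; this is the grasp point; z points along the fingers, y is the line along which they close (so a half turn about z gives the same grasp; the last joint's range is limited). The gripper opens to 92 mm and grips with 3 to 60 N. Pads are 19 mm wide; open, the fingers measure 130 mm over their backs; the gripper's body (75 mm by 190 mm) begins 47 mm behind the grasp point.
Start: joints at [-1.37, 0.342, 1.524, -0, 1.275, -0.146], TCP at [0.178, -0.494, 0.246] pointing down, gripper open.
Joint ranges: [-2.53, 2.53], [-0.77, 2.02], [0.04, 2.7], [-1, 4.14], [0.28, 2.66], [-3.11, 3.11]. Speed limits (rad/s): [2.57, 2.57, 3.14, 3.14, 3.14, 3.14].

INTERFACE

Orientations are given as [roll, pitch, yaw] about the fixed x, y, z axes, in that order (R = Rz(yaw) Ry(pitch) Rx(roll)).
In Python, from cell import robot gives the robot as it stands.
- The arm moves only by the shell command python3 drive.py 'ROWS' [OPENING] [FORCE]. ROWS is a JSON list of rows, 1 to 8 of them, each of 6 numbers: dx, dy, dz in m, then a rotation vector rx, ry, rz in rad; each row shifts and turns the commanded pose from where the row before left it, along the tool's axes as they then stand; what a row does not reach is not made up. A row lasts 1/12 s, in which the tool goes at most 0.0417 m and 0.125 rad, less where a joint would pass 70% of its speed; a pose out of reach is approached as far as the arm can. OPENING is the finger opening in m, set as the command begins (- or left out keeps the last). The fingers move at their own pace and stop on an object; FORCE is the grip in N (left out, the last holds). Time passes only in rows, so rows that do not move let the fingers close. It prints the time, the measured TCP pose, the force, the opening and the grip force at its end.
- robot.observe(): the state, without advancing time (a new reading comes with each control period).
- robot.read_camera(name): name is "scene" or "top" or "wrist"; returns a dict with "image" (420x560x3 uint8, red, green, blue), "fx", "fy", "cx", "cy" (pixels), "pose" (4x4, takes a point from camera to world coordinates). Camera axes: x right, y down, z forward; pixel columns grow to the right and rows downward; lengths in m; the calibration is good to about 2 mm. A picture is of the moment at which its call begins. There is no depth.
- robot.hand_in(): hands the job in; it is judged then, once.
The state is a dict: "time": time; "qpos": joint angles; "qvel": joint speeds; "joint_efforts": joint torques, N m; "tool_pos": TCP position; "tool_rot": TCP orientation; "contact_force": force on the tool from outside, world axes, zero at the start; "torque": the same for the moment, N m; "opening": finger opening in m; "grip_force": force on a finger pad.
Only numpy, scipy, OpenCV 4.12 (cv2) and the standard library are available. Lean on these libraries where they do the work, as an engineer would, in place of code of your own. Each camera call takes 0.05 s, during which the arm holds its last target. There are 200 camera calls.

## Working session

There is one attempt and no reset: what is moved stays moved. The work goes in short steps, Python scripts to look and compute and a shell command to move; the robot and the scene stay as the last step left them, time stands still between calls to the robot, and variables do not carry over. Pictures are saved under pics/ and viewed, at most 10 in all, crops included, and the job is handed in when it is done.

```bash
ls; mkdir -p pics
python3 - <<'E'
from cell import robot
import cv2,numpy as np
for n in("top","scene"):
    c=robot.read_camera(n);cv2.imwrite(f"pics/{n}0.png",c["image"][:,:,::-1]);np.savez(f"{n}0.npz",**c)
    print(n,c["fx"],c["cx"],c["cy"],np.round(c["pose"],3).tolist())
s=robot.observe();print(s["time"],s["tool_pos"],s["tool_rot"],s["opening"])
E
```

```text
cell.py
drive.py
pics
top 499.1403973800011 279.42063192894693 214.31269861954743 [[-0.021, -0.992, 0.123, 0.396], [-1.0, 0.023, 0.016, -0.034], [-0.018, -0.122, -0.992, 1.245], [0.0, 0.0, 0.0, 1.0]]
scene 477.194957474268 271.4460083844523 219.6598573203205 [[-0.328, 0.632, -0.702, 1.538], [0.945, 0.204, -0.257, 0.345], [-0.019, -0.748, -0.664, 1.01], [0.0, 0.0, 0.0, 1.0]]
0.1 [ 0.17839631 -0.49341048  0.24492165] [-3.14024443e+00 -1.87220060e-04  3.46784737e-01] 0.09219420539689022
```

View pics/top0.png

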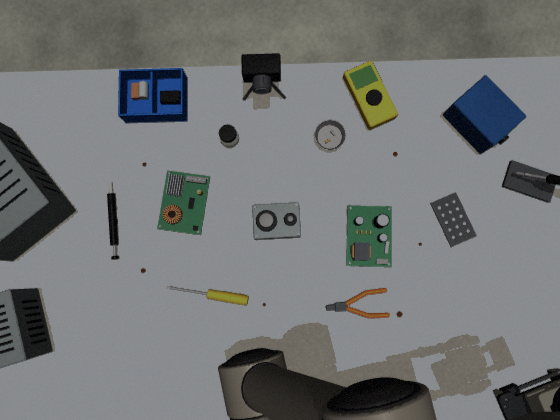

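View pics/scene0.png

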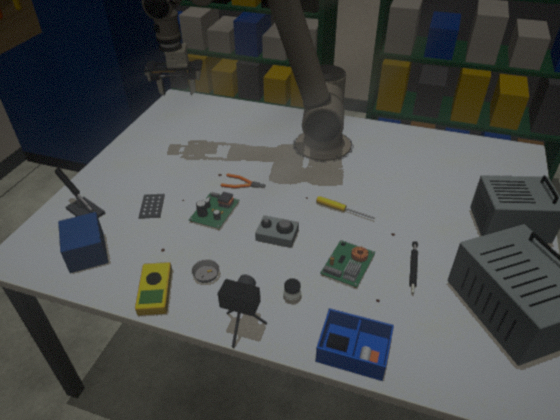

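The top view shows the control box near (276,220), with the large button at (266,220) and the small one at (291,219). The power board is at (370,236), its tall can about (382,220), and the coil is at (172,214). I'll zoom in to measure these.

Run:
```python
import cv2,numpy as np
c=np.load("top0.npz");im=c["image"][:,:,::-1]
a=[cv2.resize(im[y-40:y+40,x-40:x+40],(400,400),interpolation=cv2.INTER_CUBIC) for x,y in((276,220),(370,236),(184,202))]
a=[cv2.convertScaleAbs(i,alpha=1.5) for i in a]
out=np.zeros((600,800,3),np.uint8)
cv2.imwrite("pics/zoom0.png",cv2.resize(np.hstack(a),(798,266)))
cv2.imwrite("pics/zoom1.png",np.hstack(a[:2]))
s=np.load("scene0.npz")["image"][:,:,::-1]
b=[cv2.resize(s[y-30:y+30,x-40:x+40],(400,300),interpolation=cv2.INTER_CUBIC) for x,y in((277,230),(214,210),(349,262))]
top=cv2.convertScaleAbs(np.hstack(b[:2]),alpha=1.5);bot=np.hstack([cv2.convertScaleAbs(b[2],alpha=1.5),cv2.resize(a[2],(400,300))])
cv2.imwrite("pics/zoom2.png",np.vstack([top,bot]))
```

```text
(no output)
```

View pics/zoom1.png

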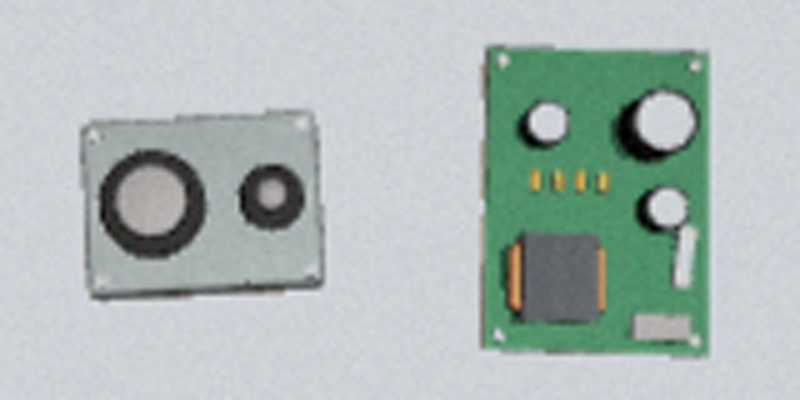

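View pics/zoom2.png

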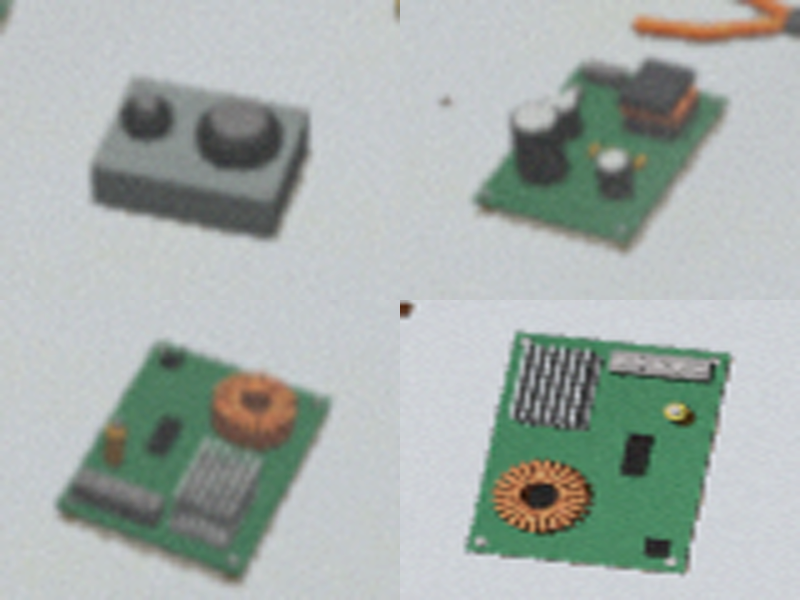

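Zooms: in the top view the rec disc is at (266.4,220), the stop disc at (290.4,218.6), the cap top at (383,220) and the coil centre at (172.6,214). In the scene view rec is at (285,223.6), cap at (201.4,203) and coil at (360.2,252.4). The standoff is well clear of the coil.

```bash
cat > h.py <<'E'
import cv2,numpy as np
def ray(c,u,v):
    d=c["pose"][:3,:3]@np.array([(u-c["cx"])/c["fx"],(v-c["cy"])/c["fy"],1.]);return c["pose"][:3,3],d
def plane(c,u,v,z):
    o,d=ray(c,u,v);return o+d*(z-o[2])/d[2]
def tri(r):
    A=[];b=[]
    for o,d in r:
        d=d/np.linalg.norm(d);P=np.eye(3)-np.outer(d,d);A.append(P);b.append(P@o)
    return np.linalg.lstsq(np.vstack(A),np.hstack(b),rcond=None)[0]
E
python3 - <<'E'
from h import *
t=dict(np.load("top0.npz"));s=dict(np.load("scene0.npz"))
for n,a,b,z in(("rec",(266.4,220),(285,223.6),.057),("stop",(290.4,218.6),(266.4,219.6),.056),("cap",(383,220),(201.4,203),.057),("coil",(172.6,214),(360.2,252.4),.032)):
    print(n,np.round(plane(t,*a,z),4),np.round(plane(s,*b,z),4),np.round(tri([ray(t,*a),ray(s,*b)]),4))
# green boards
hsv=cv2.cvtColor(t["image"],cv2.COLOR_RGB2HSV)
m=cv2.inRange(hsv,(50,70,40),(85,255,255));m=cv2.morphologyEx(m,cv2.MORPH_CLOSE,np.ones((9,9)))
for c in cv2.findContours(m,0,2)[0]:
    if 1500<cv2.contourArea(c)<6000:
        box=cv2.boxPoints(cv2.minAreaRect(c));P=np.array([plane(t,*p,.012) for p in box])[:,:2]
        print("board",np.round(P,3).tolist(),np.round(P.mean(0),4),[round(float(np.linalg.norm(P[i]-P[i-1])),3) for i in(1,2)])
        e=P[1]-P[0] if np.linalg.norm(P[1]-P[0])>.13 else P[2]-P[1];e/=np.linalg.norm(e)
        for g in(1,-1):
            ex=g*e;ey=np.array([-ex[1],ex[0]])
            print(" cap",P.mean(0)+.035*ex-.025*ey," coil",P.mean(0)-.035*ex+.02*ey)
E
```

```text
rec [0.5304 0.0165 0.057 ] [0.5337 0.0207 0.057 ] [0.5303 0.018  0.0534]
stop [ 0.5326 -0.0411  0.056 ] [ 0.5328 -0.0385  0.056 ] [ 0.5323 -0.04    0.0552]
cap [ 0.5241 -0.2618  0.057 ] [ 0.5227 -0.2591  0.057 ] [ 0.5235 -0.2603  0.0576]
coil [0.5533 0.248  0.032 ] [0.5579 0.2539 0.032 ] [0.5534 0.2514 0.0266]
board [[0.566, -0.183], [0.563, -0.292], [0.415, -0.285], [0.418, -0.177]] [ 0.4905 -0.2342] [0.109, 0.148]
 cap [ 0.45677878 -0.20752691]  coil [ 0.52454355 -0.25582738]
 cap [ 0.52430412 -0.26082164]  coil [ 0.45653934 -0.21252118]
board [[0.522, 0.291], [0.67, 0.269], [0.65, 0.16], [0.502, 0.184]] [0.586  0.2261] [0.15, 0.11]
 cap [0.61685464 0.19613453]  coil [0.55442638 0.25115919]
 cap [0.55517906 0.25610221]  coil [0.61760732 0.20107756]
```

```bash
R='x'; python3 drive.py '[[0.015,-0.011,0,0,0,0],[0.03,-0.0215,0,0,0,0],[0.03,-0.0215,0,0,0,0],[0.03,-0.0215,0,0,0,0],[0.03,-0.0215,0,0,0,0],[0.03,-0.0215,0,0,0,0],[0.03,-0.0215,0,0,0,0],[0.03,-0.0215,0,0,0,0]]' 0 20
python3 drive.py '[[0.03,-0.0215,0,0,0,0],[0.03,-0.0215,0,0,0,0],[0.03,-0.0215,0,0,0,0],[0.03,-0.0215,0.01,0,0,0],[0.03,-0.0215,0.02,0,0,0],[0.03,-0.0215,0.02,0,0,0],[0.03,-0.0215,0.02,0,0,0],[0.03,-0.0215,0.02,0,0,0]]'
python3 drive.py '[[0.02,-0.015,0.01,0,0,0],[0.01,-0.005,0,0,0,0],[0,0,0,0,0,0],[0,0,0,0,0,0]]'
cat > go.py <<'E'
import sys,numpy as np
from scipy.spatial.transform import Rotation as Ro
from cell import robot
s=robot.observe();R=Ro.from_euler("xyz",s["tool_rot"])
print(s["time"],s["opening"],np.round(s["tool_rot"],3),"delta tool",np.round(R.inv().apply(np.array(sys.argv[1:4],float)-s["tool_pos"]),4))
E
python3 go.py 0.5305 0.018 0.09
```

```text
time: 0.77
tool_pos: [0.3357, -0.2637, 0.2454]
tool_rot: [-3.141, 0.0, 0.346]
contact_force: [0.5, -1.2, 0.1]
opening: 0.0434
grip_force: 0.0
time: 1.43
tool_pos: [0.5023, -0.0211, 0.155]
tool_rot: [3.142, 0.0, 0.347]
contact_force: [0.5, -1.1, -0.1]
opening: 0.0009
grip_force: 0.0
time: 1.77
tool_pos: [0.5232, 0.0057, 0.1463]
tool_rot: [3.141, 0.0, 0.348]
contact_force: [-0.6, -0.5, -0.2]
opening: 0.0002
grip_force: 0.0
1.7667 0.00023173486641199403 [3.141 0.    0.348] delta tool [ 0.0111 -0.0091  0.0563]
```

```bash
python3 drive.py '[[0.011,-0.009,0.02,0,0,0],[0,0,0.02,0,0,0],[0,0,0,0,0,0],[0,0,0,0,0,0]]'; python3 go.py 0.5305 0.018 0.076
python3 - <<'E'
from cell import robot
import cv2,numpy as np
a=robot.read_camera("wrist")["image"];b=robot.read_camera("scene")["image"]
b=cv2.resize(b[165:270,205:345],(560,420),interpolation=cv2.INTER_CUBIC)
cv2.imwrite("pics/w1.png",cv2.resize(np.hstack([a,b]),(800,300))[:,:,::-1])
E
```

```text
time: 2.1
tool_pos: [0.5297, 0.0169, 0.1065]
tool_rot: [-3.141, 0.001, 0.345]
contact_force: [0.3, -0.4, -0.5]
opening: 0.0006
grip_force: 0.0
2.1 0.0005754164833131265 [-3.141e+00  1.000e-03  3.450e-01] delta tool [ 0.0012 -0.0008  0.0305]
```

View pics/w1.png

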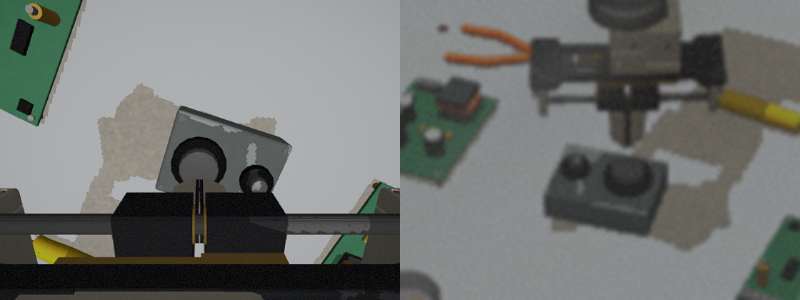

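The fingertips are centred over the large button and well clear of the small one. Now pressing gently.

```bash
python3 drive.py '[[0.001,-0.001,0.01,0,0,0],[0,0,0.01,0,0,0],[0,0,0.006,0,0,0],[0,0,0.004,0,0,0],[0,0,0.003,0,0,0],[0,0,0.003,0,0,0],[0,0,0,0,0,0],[0,0,0,0,0,0]]'
```

```text
time: 2.87
tool_pos: [0.5307, 0.0195, 0.0702]
tool_rot: [-3.141, 0.001, 0.347]
contact_force: [-2.8, 0.3, 4.2]
opening: 0.0004
grip_force: 1.9
```

```bash
python3 drive.py '[[0,0,0.001,0,0,0],[0,0,0,0,0,0],[0,0,0,0,0,0]]'; python3 drive.py '[[0,0,-0.01,0,0,0],[0,0,-0.02,0,0,0],[0,0,-0.02,0,0,0],[0,0,-0.02,0,0,0],[0,0,0,0,0,0]]'; python3 go.py 0.524 -0.2608 0.140
```

```text
time: 3.12
tool_pos: [0.5309, 0.0195, 0.0699]
tool_rot: [3.141, 0.0, 0.347]
contact_force: [-5.1, -0.9, 11.2]
opening: 0.0004
grip_force: 5.4
time: 3.53
tool_pos: [0.5337, 0.0194, 0.1432]
tool_rot: [3.138, -0.007, 0.347]
contact_force: [0.9, 0.3, -0.1]
opening: 0.0002
grip_force: 0.0
3.5333 0.00021314450628673076 [ 3.138 -0.007  0.347] delta tool [-0.1044  0.2602  0.0033]
```

The force jumped from 4 to 11 N, so the button hit its stop. Next, the capacitor.

```bash
python3 drive.py '[[-0.005,0.012,0,0,0,0],[-0.01,0.025,0,0,0,0],[-0.012,0.03,0,0,0,0],[-0.012,0.03,0,0,0,0],[-0.012,0.03,0,0,0,0],[-0.012,0.03,0,0,0,0],[-0.012,0.03,0,0,0,0],[-0.012,0.03,0,0,0,0]]'; python3 drive.py '[[-0.01,0.025,0,0,0,0],[-0.006,0.015,0,0,0,0],[0,0,0,0,0,0],[0,0,0,0,0,0]]'; python3 go.py 0.524 -0.2608 0.096
python3 - <<'E'
from cell import robot
import cv2,numpy as np
a=robot.read_camera("wrist")["image"];b=robot.read_camera("scene")["image"]
b=cv2.resize(b[135:240,145:285],(560,420),interpolation=cv2.INTER_CUBIC)
cv2.imwrite("pics/w2.png",cv2.resize(np.hstack([a,b]),(800,300))[:,:,::-1])
E
```

```text
time: 4.2
tool_pos: [0.5219, -0.2163, 0.1378]
tool_rot: [-3.14, 0.001, 0.347]
contact_force: [1.4, 0.5, 0.4]
opening: 0.0005
grip_force: 0.0
time: 4.53
tool_pos: [0.5209, -0.2575, 0.1381]
tool_rot: [-3.14, 0.001, 0.345]
contact_force: [0.2, 0.8, 0.2]
opening: 0.0003
grip_force: 0.0
4.5333 0.00033822497958394546 [-3.14e+00  1.00e-03  3.45e-01] delta tool [0.0019 0.0043 0.0421]
```

View pics/w2.png

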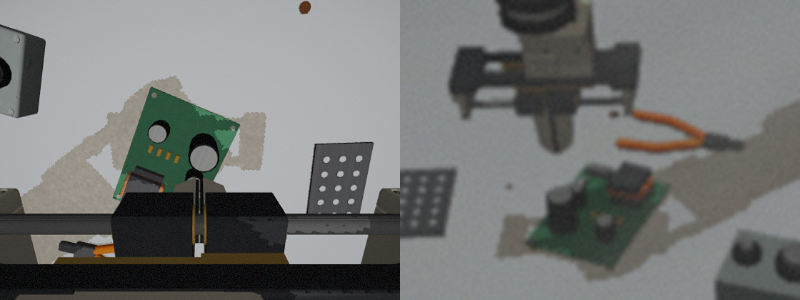

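The fingertips are above the tall can, about where I planned. I'll lower to about 19 mm above its top and hold.

```bash
python3 drive.py '[[0.002,0.004,0.01,0,0,0],[0,0,0.012,0,0,0],[0,0,0.01,0,0,0],[0,0,0.006,0,0,0],[0,0,0.004,0,0,0],[0,0,0,0,0,0],[0,0,0,0,0,0],[0,0,0,0,0,0]]'; python3 go.py 0.524 -0.2608 0.096
```

```text
time: 5.3
tool_pos: [0.5252, -0.2604, 0.0976]
tool_rot: [3.141, -0.001, 0.347]
contact_force: [-0.4, -0.2, -0.1]
opening: 0.0006
grip_force: 0.0
5.3 0.0005857274385178082 [ 3.141e+00 -1.000e-03  3.470e-01] delta tool [-0.0012 -0.      0.0016]
```

Within 2 mm; now holding for about 3.7 s, then rising.

```bash
Z='[[0,0,0,0,0,0],[0,0,0,0,0,0],[0,0,0,0,0,0],[0,0,0,0,0,0],[0,0,0,0,0,0],[0,0,0,0,0,0],[0,0,0,0,0,0],[0,0,0,0,0,0]]' 
python3 drive.py '[[0,0,0,0,0,0],[0,0,0,0,0,0],[0,0,0,0,0,0],[0,0,0,0,0,0],[0,0,0,0,0,0],[0,0,0,0,0,0],[0,0,0,0,0,0],[0,0,0,0,0,0]]' | head -2
python3 drive.py '[[0,0,0,0,0,0],[0,0,0,0,0,0],[0,0,0,0,0,0],[0,0,0,0,0,0],[0,0,0,0,0,0],[0,0,0,0,0,0],[0,0,0,0,0,0],[0,0,0,0,0,0]]' | head -2
python3 drive.py '[[0,0,0,0,0,0],[0,0,0,0,0,0],[0,0,0,0,0,0],[0,0,0,0,0,0],[0,0,0,0,0,0],[0,0,0,0,0,0],[0,0,0,0,0,0],[0,0,0,0,0,0]]' | head -2
python3 drive.py '[[0,0,0,0,0,0],[0,0,0,0,0,0],[0,0,0,0,0,0],[0,0,0,0,0,0],[0,0,0,0,0,0],[0,0,0,0,0,0],[0,0,0,0,0,0],[0,0,0,0,0,0]]' | head -2
python3 drive.py '[[0,0,0,0,0,0],[0,0,0,0,0,0],[0,0,0,0,0,0],[0,0,0,0,0,0],[0,0,0,0,0,0],[0,0,0,0,0,0],[0,0,0,0,0,0],[0,0,0,0,0,0]]' | head -2
python3 drive.py '[[0,0,0,0,0,0],[0,0,0,0,0,0],[0,0,0,0,0,0],[0,0,0,0,0,0],[0,0,-0.01,0,0,0],[0,0,-0.02,0,0,0],[0,0,-0.02,0,0,0],[0,0,0,0,0,0]]' | head -2
python3 go.py 0.554 0.250 0.145
```

```text
time: 5.97
tool_pos: [0.5248, -0.2603, 0.0971]
time: 6.63
tool_pos: [0.5248, -0.2603, 0.0971]
time: 7.3
tool_pos: [0.5248, -0.2603, 0.0971]
time: 7.97
tool_pos: [0.5248, -0.2603, 0.0971]
time: 8.63
tool_pos: [0.5248, -0.2603, 0.0971]
time: 9.3
tool_pos: [0.5267, -0.2615, 0.1518]
9.3 0.00016823388568306535 [ 3.135 -0.005  0.347] delta tool [ 0.1995 -0.4718  0.0048]
```

```bash
python3 drive.py '[[0.007,-0.016,0,0,0,0],[0.014,-0.033,0,0,0,0],[0.014,-0.033,0,0,0,0],[0.014,-0.033,0,0,0,0],[0.014,-0.033,0,0,0,0],[0.014,-0.033,0,0,0,0],[0.014,-0.033,0,0,0,0],[0.014,-0.033,0,0,0,0]]' | head -2; python3 drive.py '[[0.014,-0.033,0,0,0,0],[0.014,-0.033,0,0,0,0],[0.014,-0.033,0,0,0,0],[0.014,-0.033,0,0,0,0],[0.014,-0.033,0,0,0,0],[0.014,-0.033,0,0,0,0],[0.014,-0.033,0,0,0,0],[0.01,-0.025,0,0,0,0]]' | head -2;  python3 drive.py '[[0,0,0,0,0,0],[0,0,0,0,0,0],[0,0,0,0,0,0]]'
python3 go.py 0.554 0.250 0.07
python3 - <<'E'
from cell import robot
import cv2,numpy as np
a=robot.read_camera("wrist")["image"];b=robot.read_camera("scene")["image"]
b=cv2.resize(b[190:295,280:420],(560,420),interpolation=cv2.INTER_CUBIC)
cv2.imwrite("pics/w3.png",cv2.resize(np.hstack([a,b]),(800,300))[:,:,::-1])
E
```

```text
time: 9.97
tool_pos: [0.5394, 0.0094, 0.1473]
time: 10.63
tool_pos: [0.5538, 0.2881, 0.1472]
time: 10.88
tool_pos: [0.5539, 0.2847, 0.1469]
tool_rot: [3.141, 0.001, 0.347]
contact_force: [0.2, -0.5, 0.3]
opening: 0.0009
grip_force: 0.0
10.8833 0.000869732947227062 [3.141e+00 1.000e-03 3.470e-01] delta tool [-0.0116  0.0326  0.0769]
```

View pics/w3.png

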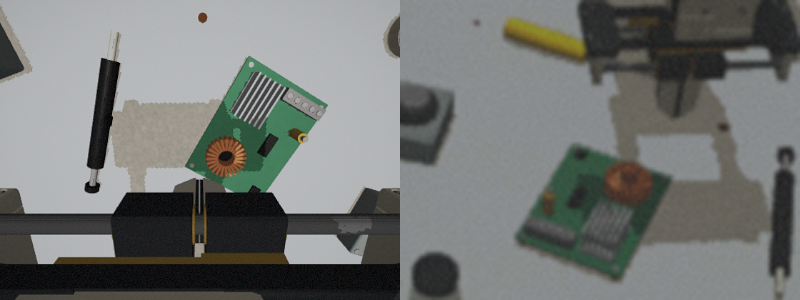

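I overshot by 35 mm, and the coil shows right of the fingertips as that predicts. I'll correct and then lower.

```bash
python3 drive.py '[[-0.004,0.011,0,0,0,0],[-0.004,0.012,0,0,0,0],[-0.0035,0.01,0,0,0,0],[0,0,0.015,0,0,0],[0,0,0.02,0,0,0],[0,0,0.015,0,0,0],[0,0,0,0,0,0],[0,0,0,0,0,0]]'; python3 go.py 0.554 0.250 0.07
python3 - <<'E'
from cell import robot
import cv2
a=robot.read_camera("wrist")["image"]
cv2.imwrite("pics/w4.png",a[:,:,::-1])
E
```

```text
time: 11.65
tool_pos: [0.5544, 0.2489, 0.0968]
tool_rot: [3.141, 0.002, 0.345]
contact_force: [1.3, -1.0, 1.4]
opening: 0.0006
grip_force: 0.0
11.65 0.000550375209236159 [3.141e+00 2.000e-03 3.450e-01] delta tool [ 0.     -0.0012  0.0268]
```

View pics/w4.png

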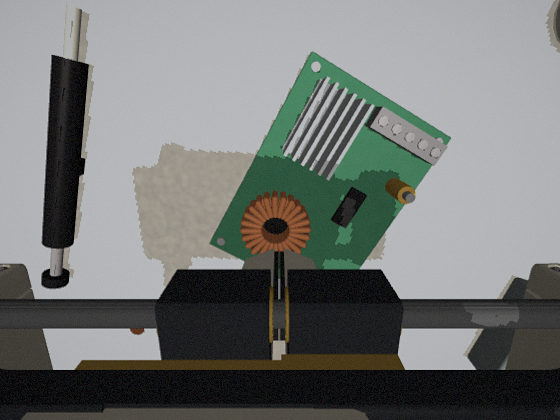

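The coil at (276,227) lines up with the fingers. I'll do the final descent and hold.

```bash
python3 drive.py '[[0,-0.001,0.01,0,0,0],[0,0,0.008,0,0,0],[0,0,0.005,0,0,0],[0,0,0.004,0,0,0],[0,0,0,0,0,0],[0,0,0,0,0,0],[0,0,0,0,0,0],[0,0,0,0,0,0]]'; python3 go.py 0.554 0.250 0.07
python3 drive.py '[[0,0,0,0,0,0],[0,0,0,0,0,0],[0,0,0,0,0,0],[0,0,0,0,0,0],[0,0,0,0,0,0],[0,0,0,0,0,0],[0,0,0,0,0,0],[0,0,0,0,0,0]]' | head -2
python3 drive.py '[[0,0,0,0,0,0],[0,0,0,0,0,0],[0,0,0,0,0,0],[0,0,0,0,0,0],[0,0,0,0,0,0],[0,0,0,0,0,0],[0,0,0,0,0,0],[0,0,0,0,0,0]]' | head -2
python3 drive.py '[[0,0,0,0,0,0],[0,0,0,0,0,0],[0,0,0,0,0,0],[0,0,0,0,0,0],[0,0,0,0,0,0],[0,0,0,0,0,0],[0,0,0,0,0,0],[0,0,0,0,0,0]]' | head -2
python3 drive.py '[[0,0,0,0,0,0],[0,0,0,0,0,0],[0,0,0,0,0,0],[0,0,0,0,0,0],[0,0,0,0,0,0],[0,0,0,0,0,0],[0,0,0,0,0,0],[0,0,0,0,0,0]]' | head -2
python3 drive.py '[[0,0,0,0,0,0],[0,0,0,0,0,0],[0,0,0,0,0,0],[0,0,0,0,0,0],[0,0,0,0,0,0],[0,0,0,0,0,0],[0,0,0,0,0,0],[0,0,0,0,0,0]]'
```

```text
time: 12.37
tool_pos: [0.5545, 0.2513, 0.0704]
tool_rot: [3.141, -0.001, 0.347]
contact_force: [0.0, 0.6, -0.0]
opening: 0.0003
grip_force: 0.0
12.3667 0.0002876877146467688 [ 3.141e+00 -1.000e-03  3.470e-01] delta tool [-0.0009  0.0011  0.0004]
time: 13.03
tool_pos: [0.5543, 0.2512, 0.0701]
time: 13.7
tool_pos: [0.5542, 0.2512, 0.0701]
time: 14.37
tool_pos: [0.5543, 0.2512, 0.0701]
time: 15.03
tool_pos: [0.5543, 0.2511, 0.0701]
time: 15.7
tool_pos: [0.5542, 0.2512, 0.0701]
tool_rot: [3.142, 0.0, 0.347]
contact_force: [0.5, -0.2, 0.3]
opening: 0.0002
grip_force: 0.0
```

```bash
python3 -c "
from cell import robot
print(robot.hand_in())"
```

```text
the job is handed in; nothing more can be done
None
```

I pressed the large button to its stop, then pointed straight down about 2 cm above the tall capacitor for about 4 s and the coil's middle for just over 3 s. I handed in at about 16 s, still pointing at the coil; the only contact force measured was at the button.

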